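# Hand the drift to the spring clip, reversed

### The arm

A 6-joint arm with a two-finger parallel gripper is mounted at the origin on the work surface. World frame = base frame: x ahead of the robot, y to its left, z up, the work surface at z = 0. Lengths are in mm, angles in rad, forces in N, time in s.
With the tool pointing down it reaches from about 350 to 775 mm from the base axis. Payload 7.3 kg.
Tool frame: the origin (TCP) lies on the mounting face of the last link; the fingertips stand 178 mm ahead of it and the grasp point (between the pads) lies 159 mm ahead of it; z points along the fingers, y is the line along which they close (so a half turn about z gives the same grasp; the last joint's range is limited). The gripper opens to 92 mm and grips with 3 to 60 N. Pads are 19 mm wide; open, the fingers measure 130 mm over their backs; the gripper's body (75 mm by 190 mm) begins 47 mm behind the grasp point.
Start: joints at [-1.318, 0.342, 1.524, -0, 1.275, -0.146], TCP at [203.884, -483.797, 404.741] pointing down, gripper open.
Joint ranges: [-2.53, 2.53], [-0.77, 2.02], [0.04, 2.7], [-1, 4.14], [0.28, 2.66], [-3.11, 3.11]. Speed limits (rad/s): [2.57, 2.57, 3.14, 3.14, 3.14, 3.14].

### API

Orientations are given as [roll, pitch, yaw] about the fixed x, y, z axes, in that order (R = Rz(yaw) Ry(pitch) Rx(roll)).
In Python, from plant import bot, capture gives the robot as it stands (bot), with the cameras as plain functions.
- The arm moves only by the shell command python3 shift.py 'ROWS'. ROWS is a JSON list of rows, 1 to 5 of them, each written [opening, [dx, dy, dz], turn]: the finger opening in mm, then dx, dy, dz in a scale on which 1.0 is 800 mm, then a turn about the tool's z in parts of the range, where 1.0 means 120 degrees; each row is the pose to reach, as a shift and turn from the pose commanded when the command began, along the tool's axes at that moment; what a row does not reach only later rows make up. A row lasts 1/8 s, in which the tool goes at most 62.5 mm and 0.188 rad, less where a joint would pass 70% of its speed; a pose out of reach is approached as far as the arm can. The fingers move at their own pace and stop on an object; the grip force is fixed at half the most. Time passes only in rows, so rows that do not move let the fingers close. It prints the time, the measured TCP pose, the force, the opening and the grip force at its end. No shift or turn number may pass 1 either way. Input that does not fit is refused with a message, and nothing moves.
- bot.get_obs(): the state, without advancing time (a new reading comes with each control period).
- capture(name): name is "side" or "top"; returns a dict with "color" (400x640x3 uint8, red, green, blue), "K" (3x3 intrinsics, pixels), "k1" (the pictures are not rectified: a ray, as slopes to the right and down, at radius r is drawn at 1 + k1 r^2 times it, then the intrinsics apply), "R" (3x3) and "t" (3): a world point X has camera coordinates R X + t. Camera axes: x right, y down, z forward; pixel columns grow to the right and rows downward; lengths in mm; the calibration is good to about 2 mm. A picture is of the moment at which its call begins. There is no depth.
- bot.close_job(): hands the job in; it is judged then, once.
The state is a dict: "time": time; "joint_positions": joint angles; "dq": joint speeds; "tau": joint torques, N m; "tool_pos": TCP position; "tcp_rot": TCP orientation; "contact_force": force on the tool from outside, world axes, zero at the start; "moment": the same for the moment, N m; "grip_width": finger opening in mm; "finger_force": force on a finger pad.
Only numpy, scipy, OpenCV 4.12 (cv2) and the standard library are available. Lean on these libraries where they do the work, as an engineer would, in place of code of your own. Each camera call takes 0.05 s, during which the arm holds its last target. There are 200 camera calls.

### The job

On the locksmith's bench, pick up the orange-handled drift, turn it end for end so that its handle points away from the robot, and press its steel shank fully home into both forks of the spring clip stand, ready for a colleague on the far side to take it by the handle. Let go of it there, and leave the blue-handled drift where it lies.

Things in the scene. Friction and masses are not known exactly. Their poses are not given: they have to be found in the camera images.
- orange_drift: Tool lying flat, 225 mm long, 140 to 280 g: steel shank 12 mm in diameter, 120 mm long (grip at its middle, the balance point); square orange handle 18 x 18 x 80 mm, square brass head 18 x 18 x 25 mm. Origin: on the axis at mid-shank, 9 mm above the bench; +x runs from handle (-140 to -60 mm) to head (60 to 85 mm). At first the handle points at the robot's side, +x away from it.
- orange_handle (a point): The middle of the orange handle, on the axis of the drift, 100 mm from mid-shank.
- clip: Fixed grey stand, base 130 x 60 x 12 mm; origin: centre of its underside on the bench, +x away from the robot along the seat. Steel spring forks 10 mm thick at x = -42 and 42 mm, the gripper fits between. Lips 30 mm apart, 79 mm up, narrow to 7 mm, 62 mm up; a shank pushed straight down (5 to 15 N) snaps in, its axis then 55 mm up. Mid-shank goes midway between the forks, 13 mm play each way.
- blue_drift: Bystander: a drift of the same shape and size with a blue handle, origin and axes alike, to be left alone. It lies roughly parallel to the orange one in a row with a yellow spirit level (200 x 22 x 34 mm); the three are 110 mm or more apart, middle to middle.

How it is judged:
By the outcome, as a careful person would: the job done as asked, in the order asked, and still so for the second after the job is handed in, with the robot touching nothing.
It also fails if it takes over 40 s, if anything falls off the work surface, if the arm or the gripper's body presses on something with over 40 N, if the wrist force passes 120 N, or if a joint passes its speed limit or range.

## Working session

There is one attempt and no reset: what is moved stays moved. The work goes in short steps, Python scripts to look and compute and a shell command to move; the robot and the scene stay as the last step left them, time stands still between calls to the robot, and variables do not carry over. Pictures are saved under pics/ and viewed, at most 10 in all, crops included, and the job is handed in when it is done.

```bash
ls; mkdir -p pics
python3 - <<'E'
from plant import bot, capture
import cv2,numpy as np
for n in("top","side"):
    c=capture(n); cv2.imwrite(f"pics/{n}0.png",c["color"][:,:,::-1]); np.savez(f"{n}0.npz",**c)
    print(n,c["K"].tolist(),c["k1"],(-c["R"].T@c["t"]).round(), c["R"].round(3).tolist())
o=bot.get_obs();print(o["time"],o["tool_pos"],o["tcp_rot"],o["grip_width"])
E
```

```text
pics
plant.py
shift.py
top [[475.95202381470074, 0.0, 316.54213445239964], [0.0, 475.95202381470074, 198.1243369259746], [0.0, 0.0, 1.0]] 0.02346056507577619 [ 388.   -0. 1072.] [[0.003, -1.0, 0.001], [-0.996, -0.003, -0.09], [0.09, -0.001, -0.996]]
side [[377.1772815447092, 0.0, 313.53719900424744], [0.0, 377.1772815447092, 195.88963943155954], [0.0, 0.0, 1.0]] -0.009575047474848955 [427. 636. 601.] [[-0.999, -0.043, -0.009], [-0.02, 0.635, -0.772], [0.038, -0.772, -0.635]]
0.1 [ 203.85470775 -483.67763761  404.12067275] [-3.14021397e+00 -1.80458232e-04  3.98803953e-01] 92.21095910771238
```

View pics/top0.png

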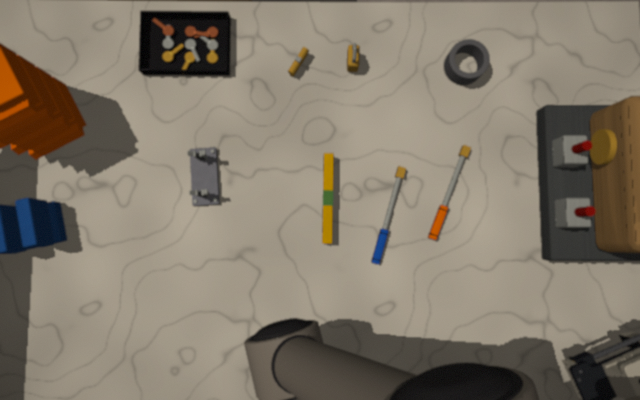

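View pics/side0.png

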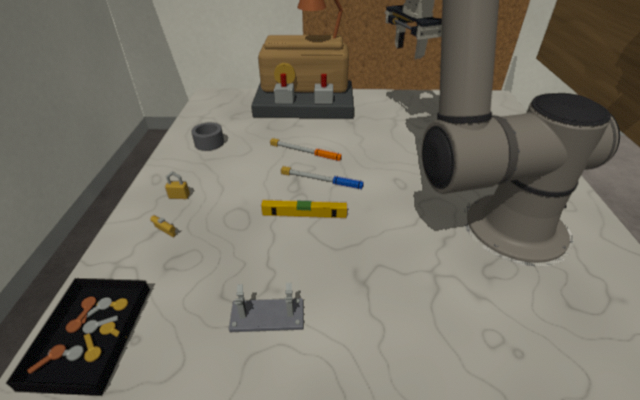

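Top: the orange drift has its handle near (438,222) and head near (465,152); the blue drift is at (380,247)-(401,172), the level at x≈328, and the clip at (205,177). The side view shows the clip base at (267,314) with forks near (240,300) and (290,300). Next I'll measure and crop the clip.

```bash
cat > h.py <<'E'
import cv2,numpy as np
def dist(c): return np.array([float(c["k1"]),0,0,0,0])
def ray(c,p):
    u=cv2.undistortPoints(np.array([[p]],float),c["K"],dist(c))[0,0]
    R=c["R"];return -R.T@c["t"],R.T@np.array([u[0],u[1],1])
def onz(c,p,z):
    o,d=ray(c,p);return o+d*(z-o[2])/d[2]
def two(c1,p1,c2,p2):
    o1,d1=ray(c1,p1);o2,d2=ray(c2,p2);s=np.linalg.lstsq(np.c_[d1,-d2],o2-o1,rcond=None)[0]
    a,b=o1+s[0]*d1,o2+s[1]*d2;return (a+b)/2,np.linalg.norm(a-b)
def blobs(c,lo,hi,roi,amin=15):
    x0,y0,x1,y1=roi;h=cv2.cvtColor(c["color"],cv2.COLOR_RGB2HSV)
    m=np.zeros(h.shape[:2],np.uint8);m[y0:y1,x0:x1]=cv2.inRange(h,np.array(lo),np.array(hi))[y0:y1,x0:x1]
    n,_,s,ce=cv2.connectedComponentsWithStats(m);return [(ce[i],s[i,4],cv2.minAreaRect(np.argwhere(_==i)[:,::-1].astype(np.float32))) for i in range(1,n) if s[i,4]>=amin]
E
python3 - <<'E'
from h import *
T=dict(np.load("top0.npz"));S=dict(np.load("side0.npz"))
for n,c,ro in(("top",T,(415,135,490,255)),("side",S,(262,130,350,164))):
    for nm,lo,hi in(("orange",(4,190,120),(13,255,255)),("brass",(14,130,80),(26,255,255))):
        for ce,a,r in blobs(c,lo,hi,ro): print(n,nm,ce.round(1),a,onz(c,ce,12).round(1),np.round(r[1],1))
g=T["color"][135:220,175:240,::-1];s=S["color"][275:340,220:315,::-1]
a=cv2.resize(g,None,fx=6,fy=6,interpolation=2);b=cv2.resize(s,None,fx=4,fy=4,interpolation=2)
o=np.zeros((510,390+380,3),np.uint8);o[:510,:390]=a;o[:260,390:]=b;cv2.imwrite("pics/clip.png",o)
E
```

```text
top orange [438.3 221.4] 163 [ 432.9 -272.5   12. ] [ 7.6 33.9]
top brass [464.8 150.9] 84 [ 591.8 -335.2   12. ] [ 8.5 10.3]
top brass [437. 224.] 90 [ 427.2 -269.4   12. ] [ 5.5 30.4]
side brass [273.8 141.8] 40 [ 591.7 -329.4   12. ] [6. 6.]
side brass [327.6 154.3] 136 [ 430.4 -266.2   12. ] [25.5  5.5]
```

View pics/clip.png

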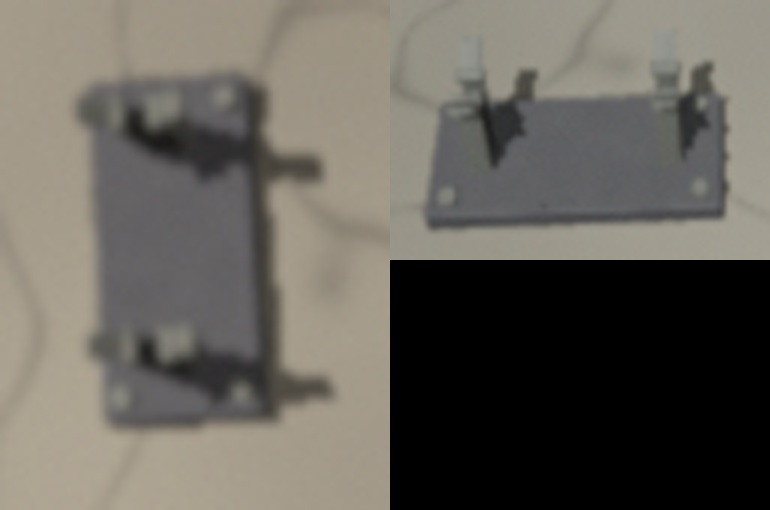

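The crop shows the clip base corners (crop pixels, 6x) at about (92,84), (247,75), (107,426) and (265,418). The fork tops are at about (103/163,107) and (110/175,344). In the side crop (4x), the base top corners are at about (50,103), (332,97), (38,218) and (332,210).

Run:
```python
from h import *
T=dict(np.load("top0.npz"));S=dict(np.load("side0.npz"))
t=lambda x,y:((x+.5)/6-.5+175,(y+.5)/6-.5+135)
s=lambda x,y:((x+.5)/4-.5+220,(y+.5)/4-.5+275)
A=[onz(T,t(*p),12) for p in((92,84),(247,75),(265,418),(107,426))]
B=[onz(S,s(*p),12) for p in((38,218),(50,103),(332,97),(332,210))]
for q in(A,B):
    q=np.array(q);print(q.round(0).tolist(),q.mean(0).round(1),cv2.minAreaRect(q[:,:2].astype(np.float32))); print("yaw",np.arctan2(*(q[0]+q[1]-q[2]-q[3])[1::-1]))
print("screws",[onz(T,t(*p),12).round(0) for p in((222,97),(120,396),(242,391))])
print("forks",[onz(T,t(*p),79).round(0) for p in((103,108),(163,106),(110,346),(175,343))])
print("side tips",[onz(S,s(*p),79).round(0) for p in((80,38),(275,32),(137,72),(314,65))])
# drift
P=[]
for c,ro in((T,(415,195,460,255)),(S,(310,140,350,164))): P.append(blobs(c,(4,130,80),(26,255,255),ro))
Q=[blobs(T,(14,130,80),(26,255,255),(455,135,490,165)),blobs(S,(14,130,80),(26,255,255),(262,130,285,150))]
for X in(P,Q): print([(len(b),b[0][0].round(1),b[0][1]) for b in X],two(T,X[0][0][0],S,X[1][0][0]),[onz(c,b[0][0],12).round(1) for c,b in zip((T,S),X)])
```

```text
[[595.0, 284.0, 12.0], [599.0, 226.0, 12.0], [470.0, 217.0, 12.0], [467.0, 275.0, 12.0]] [532.7 250.6  12. ] ((532.6132202148438, 250.4918212890625), (129.97799682617188, 58.58375549316406), 3.9562435150146484)
yaw 0.0709170185279191
[[593.0, 287.0, 12.0], [600.0, 229.0, 12.0], [470.0, 221.0, 12.0], [466.0, 278.0, 12.0]] [532.1 253.7  12. ] ((532.929443359375, 253.78692626953125), (130.0210418701172, 58.6132698059082), 3.7093422412872314)
yaw 0.06520331989831969
screws [array([591., 235.,  12.]), array([478., 271.,  12.]), array([480., 226.,  12.])]
forks [array([574., 262.,  79.]), array([575., 241.,  79.]), array([490., 258.,  79.]), array([491., 235.,  79.])]
side tips [array([574., 242.,  79.]), array([491., 236.,  79.]), array([547., 259.,  79.]), array([474., 252.,  79.])]
[(1, array([438. , 222.2]), np.int32(321)), (1, array([327.4, 154.3]), np.int32(184))] (array([ 431.18339798, -272.72727495,    7.59827908]), np.float64(0.2495763684015808)) [array([ 431.1, -271.6,   12. ]), array([ 431., -266.,   12.])]
[(1, array([464.8, 150.9]), np.int32(84)), (1, array([273.8, 141.8]), np.int32(40))] (array([ 592.79159187, -336.57141033,    7.63633661]), np.float64(0.2512276593324376)) [array([ 591.8, -335.2,   12. ]), array([ 591.7, -329.4,   12. ])]
```

Units first: shifts go in shares of 800 mm and turns go in shares of 120 degrees. So 300 mm / 800 = 0.375, 240 mm / 800 = 0.3, 0.775 rad / 2.0944 = 0.37.

```bash
python3 shift.py '[[92, [0.075, -0.0075, 0], 0.0859], [92, [0.15, -0.0163, 0], 0.1719], [92, [0.225, -0.0238, 0], 0.2578], [92, [0.3, -0.0325, 0], 0.3342], [92, [0.375, -0.04, 0], 0.37]]'
python3 - <<'E'
from plant import bot, capture
print(bot.get_obs())
E
```

```text
time: 0.72
tool_pos: [456.6, -343.9, 404.5]
tcp_rot: [3.142, 0.0, -0.381]
contact_force: [0.4, -0.9, -0.4]
grip_width: 92.0
finger_force: 0.0
{'time': 0.725, 'joint_positions': array([-7.79506192e-01,  4.28168433e-01,  1.39232900e+00, -2.63489804e-04,
        1.32149045e+00,  1.17230026e+00]), 'dq': array([ 8.78701424e-01,  3.40516507e-01, -5.31432959e-01, -1.50102958e-03,
        1.85384010e-01,  1.65464431e+00]), 'tau': array([-2.97472693e+00, -5.10647571e+01, -2.24518955e+01,  1.69335119e-01,
       -2.62817019e-02, -1.96902998e+00]), 'tool_pos': array([ 456.57786664, -343.86442311,  404.46073159]), 'tcp_rot': array([ 3.14151071e+00,  4.63347880e-04, -3.80945080e-01]), 'contact_force': array([ 0.39055254, -0.87594044, -0.36411558]), 'moment': array([ 0.03300709,  0.03429224, -0.00625975]), 'finger_force': 0.0, 'grip_width': 91.97329374187345}
```

Scaled: 120 mm / 800 = 0.15, 60 mm / 800 = 0.075.

```bash
python3 shift.py '[[92, [0.0513, -0.0613, 0], 0], [92, [0.0513, -0.0613, 0.075], 0], [92, [0.0513, -0.0613, 0.15], 0], [92, [0.0513, -0.0613, 0.15], 0], [92, [0.0513, -0.0613, 0.15], 0]]'
python3 - <<'E'
from plant import bot, capture
import cv2,numpy as np
for n in("top","side"):
    c=capture(n); np.savez(f"{n}1.npz",**c);g=c["color"][:,:,::-1]
    g=g[120:270,360:530] if n=="top" else g[60:200,230:400]
    cv2.imwrite(f"pics/{n}1.png",cv2.resize(g,None,fx=3,fy=3))
a=cv2.imread("pics/top1.png")[:420];b=cv2.imread("pics/side1.png")[:420];cv2.imwrite("pics/g1.png",cv2.resize(np.hstack([a,b]),(800,330)))
print(bot.get_obs()["tool_pos"],bot.get_obs()["tcp_rot"])
E
```

```text
time: 1.35
tool_pos: [511.9, -315.0, 286.8]
tcp_rot: [3.141, -0.003, -0.377]
contact_force: [-0.8, -0.6, 1.7]
grip_width: 91.6
finger_force: 0.0
[ 511.98060392 -315.10466274  287.828405  ] [ 3.13993144 -0.00514606 -0.37662727]
```

View pics/g1.png

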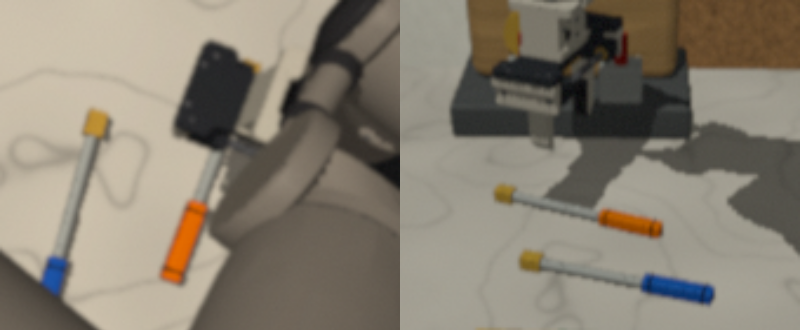

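The gripper is above the drift with its pads straddling the shank, about 12 mm short. I'll correct that and descend.

Scaled: 85 mm / 800 = 0.1063, -12.3 mm / 800 = -0.0154.

```bash
python3 shift.py '[[92, [0.0106, -0.0154, 0.0125], 0], [92, [0.0106, -0.0154, 0.0625], 0], [92, [0.0106, -0.0154, 0.1063], 0], [92, [0.0106, -0.0154, 0.1063], 0]]'
python3 - <<'E'
from plant import bot, capture
import cv2,numpy as np
c=capture("side");g=c["color"][100:200,240:400,::-1]
cv2.imwrite("pics/s2.png",cv2.resize(g,None,fx=5,fy=5));print(bot.get_obs()["tool_pos"])
E
```

```text
time: 1.95
tool_pos: [523.7, -305.0, 197.7]
tcp_rot: [-3.14, 0.005, -0.376]
contact_force: [0.3, 0.1, 1.1]
grip_width: 92.0
finger_force: 0.0
[ 524.29319838 -305.63179745  199.6131216 ]
```

View pics/s2.png

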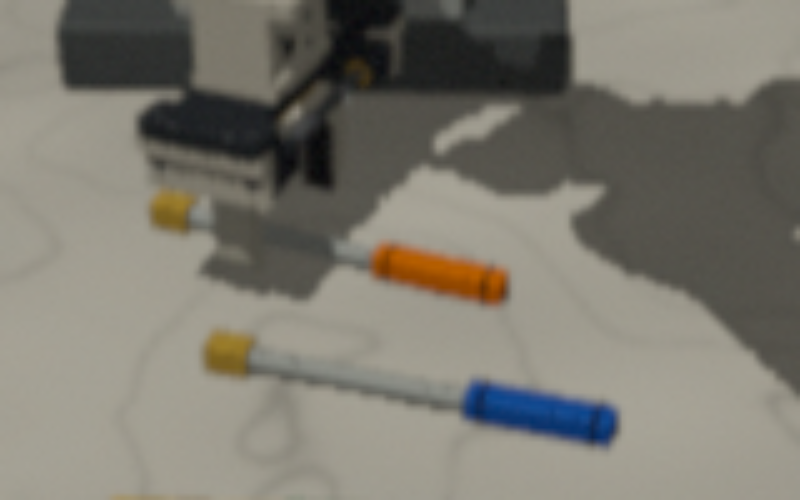

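Run:
```python
from h import *
S=dict(np.load("side0.npz"))
print([onz(S,(240+x/5,100+y/5),z).round(1) for x,y,z in((237,262,21),(190,212,9),(376,258,9),(152,210,9),(508,285,9))])
```

```text
[array([ 543.8, -258.8,   21. ]), array([ 579.7, -331.1,    9. ]), array([ 466.5, -283.8,    9. ]), array([ 602.7, -332.8,    9. ]), array([ 390.9, -258. ,    9. ])]
```

The finger ray matches its expected position, and mid-shank comes out at about (523,-307), so the alignment holds. Next: descend and close.

Scaled: 17.5 mm / 800 = 0.0219, 10 mm / 800 = 0.0125.

```bash
python3 shift.py '[[92, [0, 0, 0.0125], 0], [92, [0, 0, 0.0219], 0], [0, [0, 0, 0.0219], 0], [0, [0, 0, 0.0219], 0], [0, [0, 0, 0.0219], 0]]';python3 shift.py '[[0, [0, 0, 0], 0], [0, [0, 0, 0], 0], [0, [0, 0, 0], 0]]'
```

```text
time: 2.62
tool_pos: [523.9, -306.1, 182.6]
tcp_rot: [3.141, -0.001, -0.376]
contact_force: [0.4, 0.2, 0.1]
grip_width: 66.5
finger_force: 0.0
time: 3.0
tool_pos: [523.8, -306.0, 182.3]
tcp_rot: [3.141, -0.0, -0.376]
contact_force: [0.1, -0.1, 0.2]
grip_width: 36.6
finger_force: 0.0
```

Scaled: -190 mm / 800 = -0.2375, -140 mm / 800 = -0.175.

```bash
python3 shift.py '[[0, [0, 0, 0], 0], [0, [0, 0, 0], 0], [0, [0, 0, 0], 0], [0, [0, 0, 0], 0]]';python3 shift.py '[[0, [0, 0, -0.0125], 0], [0, [0, 0, -0.05], 0], [0, [0, 0, -0.1125], 0], [0, [0, 0, -0.175], 0], [0, [0, 0, -0.2375], 0]]'
```

```text
time: 3.5
tool_pos: [523.8, -306.1, 182.2]
tcp_rot: [3.141, -0.0, -0.376]
contact_force: [-0.1, -0.7, -0.1]
grip_width: 11.2
finger_force: 30.0
time: 4.12
tool_pos: [523.5, -305.7, 374.2]
tcp_rot: [-3.141, 0.0, -0.376]
contact_force: [0.7, -0.7, -2.5]
grip_width: 10.8
finger_force: 30.0
```

Scaled: -130 mm / 800 = -0.1625, -100 mm / 800 = -0.125, -0.8 rad / 2.0944 = -0.382.

```bash
python3 shift.py '[[0, [-0.0075, -0.02, 0], -0.0477], [0, [-0.02, -0.0525, 0], -0.1289], [0, [-0.0338, -0.0888, 0], -0.2149], [0, [-0.0475, -0.125, 0], -0.3008], [0, [-0.0613, -0.1625, 0], -0.382]]'
```

```text
time: 4.75
tool_pos: [525.7, -165.9, 372.6]
tcp_rot: [-3.141, 0.0, 0.429]
contact_force: [0.1, -0.1, -2.6]
grip_width: 11.0
finger_force: 30.0
```

Scaled: -126 mm / 800 = -0.1575, -100 mm / 800 = -0.125, -0.9 rad / 2.0944 = -0.4297.

```bash
python3 shift.py '[[0, [0.015, -0.0313, 0], -0.0859], [0, [0.03, -0.0625, 0], -0.1719], [0, [0.045, -0.0938, 0], -0.2578], [0, [0.06, -0.125, 0], -0.3438], [0, [0.075, -0.1575, 0], -0.4297]]'
```

```text
time: 5.38
tool_pos: [528.6, -26.6, 372.6]
tcp_rot: [3.142, -0.0, 1.33]
contact_force: [-0.1, -0.4, -3.2]
grip_width: 11.3
finger_force: 30.0
```

Scaled: 137 mm / 800 = 0.1713, 110 mm / 800 = 0.1375, -0.9 rad / 2.0944 = -0.4297.

```bash
python3 shift.py '[[0, [0.0338, -0.0075, 0], -0.0859], [0, [0.0675, -0.015, 0], -0.1719], [0, [0.1025, -0.0213, 0], -0.2578], [0, [0.1375, -0.0288, 0], -0.3438], [0, [0.1713, -0.0363, 0], -0.4297]]'
```

```text
time: 6.0
tool_pos: [533.9, 113.4, 372.6]
tcp_rot: [-3.142, -0.0, 2.23]
contact_force: [-0.4, 0.4, -2.9]
grip_width: 10.8
finger_force: 30.0
```

Scaled: 110.5 mm / 800 = 0.1381, 90 mm / 800 = 0.1125, -0.9 rad / 2.0944 = -0.4297.

```bash
python3 shift.py '[[0, [0.0275, 0.0213, 0], -0.0859], [0, [0.055, 0.0425, 0], -0.1719], [0, [0.0838, 0.0625, 0], -0.2578], [0, [0.1125, 0.085, 0], -0.3438], [0, [0.1381, 0.1045, 0], -0.4297]]';  python3 shift.py '[[0, [0, 0, 0.025], -0.0382], [0, [0, 0, 0.05], -0.0382], [0, [0, 0, 0.075], -0.0382], [0, [0, 0, 0.075], -0.0382], [0, [0, 0, 0.075], -0.0382]]'
python3 - <<'E'
from plant import bot, capture
import cv2,numpy as np
T=capture("top");S=capture("side");np.savez("top3.npz",**T);np.savez("side3.npz",**S)
a=cv2.resize(T["color"][100:250,150:280,::-1],None,fx=3,fy=3);b=cv2.resize(S["color"][210:360,190:325,::-1],None,fx=3,fy=3)
cv2.imwrite("pics/c3.png",np.hstack([a,b]));print(bot.get_obs()["tool_pos"])
E
```

```text
time: 6.62
tool_pos: [533.1, 252.0, 372.6]
tcp_rot: [3.142, -0.0, 3.13]
contact_force: [-0.0, 0.3, -2.7]
grip_width: 10.7
finger_force: 30.0
time: 7.25
tool_pos: [533.7, 251.0, 313.2]
tcp_rot: [3.141, 0.001, -3.079]
contact_force: [-0.2, 0.5, -2.1]
grip_width: 10.5
finger_force: 30.0
[533.75398842 250.97242627 313.40416378]
```

View pics/c3.png

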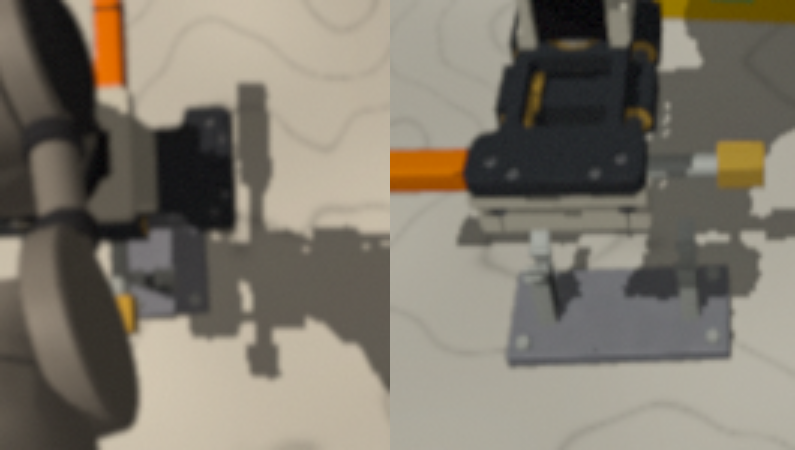

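The drift now has its handle pointing away and its head near the robot, hovering over the forks. I'll measure its pose from the handle and head blobs.

Run:
```python
from h import *
T=dict(np.load("top3.npz"));S=dict(np.load("side3.npz"))
for n,c,ro,z in(("T",T,(170,60,205,140),143),("S",S,(120,240,350,290),143)):
  for nm,lo,hi in(("o",(4,150,80),(14,255,255)),("b",(15,110,80),(26,255,255))):
    for ce,a,r in blobs(c,lo,hi,(ro if nm=="o" or n=="S" else (185,190,200,215)),20): print(n,nm,ce.round(1),a,onz(c,ce,z).round(1),np.round(r[1],1),np.round(cv2.boxPoints(r)).tolist())
```

```text
T o [185.8 113.3] 241 [640.9 259.  143. ] [29.2 10.8] [[179.0, 99.0], [190.0, 99.0], [191.0, 128.0], [180.0, 128.0]]
T b [191.7 203.3] 67 [461.4 242.7 143. ] [12.  6.] [[188.0, 198.0], [194.0, 198.0], [194.0, 210.0], [188.0, 210.0]]
S o [204.5 262.2] 45 [619.9 250.5 143. ] [12. 30.] [[185.0, 260.0], [215.0, 260.0], [215.0, 272.0], [185.0, 272.0]]
S o [183.9 272.6] 35 [646.3 272.2 143. ] [29.3  3.7] [[170.0, 273.0], [171.0, 269.0], [200.0, 273.0], [199.0, 277.0]]
S b [306.2 264.2] 240 [458.9 248.8 143. ] [15. 15.] [[299.0, 257.0], [314.0, 257.0], [314.0, 272.0], [299.0, 272.0]]
S b [193.4 266.5] 487 [635.1 259.6 143. ] [11. 43.] [[171.0, 261.0], [214.0, 261.0], [214.0, 272.0], [171.0, 272.0]]
```

Mid-shank measures about (533,251) with yaw about 0.065, matching the clip at (532.5,251). Descending to just above the lips, then pressing.

Scaled: 58 mm / 800 = 0.0725, 50 mm / 800 = 0.0625.

```bash
python3 shift.py '[[0, [0, 0, 0.0313], 0], [0, [0, 0, 0.0625], 0], [0, [0, 0, 0.0725], 0], [0, [0, 0, 0.0725], 0]]'; python3 shift.py '[[0, [0, 0, 0.005], 0], [0, [0, 0, 0.01], 0], [0, [0, 0, 0.015], 0], [0, [0, 0, 0.015], 0]]'
python3 - <<'E'
from plant import bot, capture
import cv2,numpy as np
T=capture("top");S=capture("side")
a=cv2.resize(T["color"][100:230,150:280,::-1],None,fx=3,fy=3);b=cv2.resize(S["color"][220:350,190:325,::-1],None,fx=3,fy=3)
cv2.imwrite("pics/c4.png",np.hstack([a,b]));print(bot.get_obs()["tool_pos"])
E
```

```text
time: 7.85
tool_pos: [533.7, 251.0, 254.6]
tcp_rot: [-3.142, 0.0, -3.079]
contact_force: [0.0, 0.6, -1.0]
grip_width: 10.9
finger_force: 30.0
time: 8.35
tool_pos: [533.5, 250.9, 241.9]
tcp_rot: [-3.141, -0.001, -3.079]
contact_force: [0.1, -0.1, -2.3]
grip_width: 11.3
finger_force: 30.0
[533.57672199 250.92274006 242.23444035]
```

View pics/c4.png

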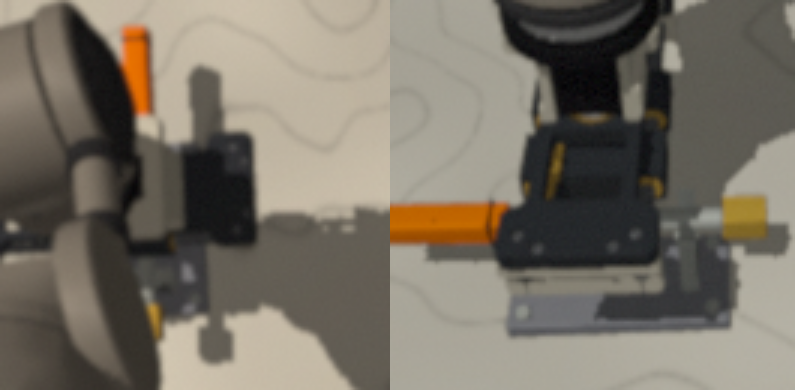

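The drift sits in the fork mouths with negligible side force. Pressing.

Scaled: 9 mm / 800 = 0.0113, 6 mm / 800 = 0.0075.

```bash
for i in 1; do python3 shift.py '[[0, [0, 0, 0.0038], 0], [0, [0, 0, 0.0075], 0], [0, [0, 0, 0.0113], 0], [0, [0, 0, 0.0113], 0]]'; done; python3 shift.py '[[0, [0, 0, 0.0038], 0], [0, [0, 0, 0.0063], 0], [0, [0, 0, 0.0063], 0], [0, [0, 0, 0.0063], 0]]'
```

```text
time: 8.95
tool_pos: [533.8, 251.0, 233.3]
tcp_rot: [3.141, 0.001, -3.079]
contact_force: [1.3, 0.4, -0.4]
grip_width: 11.1
finger_force: 30.0
time: 9.45
tool_pos: [533.2, 250.9, 228.1]
tcp_rot: [-3.141, -0.001, -3.079]
contact_force: [-2.3, 0.6, 3.0]
grip_width: 11.0
finger_force: 30.0
```

Scaled: 3 mm / 800 = 0.0038, 1.5 mm / 800 = 0.0019.

```bash
python3 shift.py '[[0, [0, 0, 0.0019], 0], [0, [0, 0, 0.0038], 0], [0, [0, 0, 0.0038], 0]]'
python3 - <<'E'
from plant import bot, capture
from h import *
T=capture("top");S=capture("side")
for ce,a,r in blobs(S,(3,110,80),(26,255,255),(100,230,350,310),60): print(ce.round(1),a,onz(S,ce,58).round(1),np.round(cv2.boxPoints(r)).tolist())
for ce,a,r in blobs(T,(3,110,80),(26,255,255),(170,60,215,230),30): print("T",ce.round(1),a,onz(T,ce,58).round(1))
o=bot.get_obs();print(o["moment"].round(2),o["contact_force"].round(1))
E
```

```text
time: 9.82
tool_pos: [533.1, 250.9, 227.7]
tcp_rot: [-3.142, 0.0, -3.079]
contact_force: [-10.5, -0.9, 22.5]
grip_width: 11.0
finger_force: 30.0
[308.2 296.8] 193 [457.3 248.7  58. ] [[301.0, 290.0], [315.0, 290.0], [315.0, 304.0], [301.0, 304.0]]
[206.8 299.6] 597 [629.8 260.6  58. ] [[184.0, 306.0], [184.0, 293.0], [231.0, 293.0], [231.0, 306.0]]
[119.  303.7] 155 [776.9 274.7  58. ] [[110.0, 298.0], [127.0, 298.0], [127.0, 309.0], [110.0, 309.0]]
T [186.6  63.9] 68 [774.1 283.7  58. ]
T [196.8 124. ] 239 [640.3 258.3  58. ]
T [202.8 206.3] 42 [461.9 241.3  58. ]
[-0.16  1.55  0.03] [-9.5 -2.2 21.8]
```

There's a hard stop at the expected height (227.7 vs 228), so it's seated. I'll ease off, open, lift and look.

Scaled: -3 mm / 800 = -0.0038.

```bash
python3 shift.py '[[0, [0, 0, -0.0038], 0], [30, [0, 0, -0.0038], 0], [30, [0, 0, -0.0038], 0], [60, [0, 0, -0.0038], 0], [60, [0, 0, -0.0038], 0]]'; python3 shift.py '[[60, [0, 0, -0.0038], 0], [60, [0, 0, -0.0375], 0], [60, [0, 0, -0.1], 0], [60, [0, 0, -0.1625], 0], [60, [0, 0, -0.225], 0]]';python3 shift.py '[[60, [0.05, 0, 0], 0], [60, [0.125, 0, 0], 0], [60, [0.1875, 0, 0], 0], [60, [0.1875, 0, 0], 0]]'
python3 - <<'E'
from plant import bot, capture
from h import *
T=capture("top");S=capture("side")
for n,c,z in(("S",S,58),("T",T,58)):
  for ce,a,r in blobs(c,(3,110,80),(26,255,255),((170,230,350,320) if n=="S" else (170,80,230,230)),30): print(n,ce.round(1),a,onz(c,ce,z).round(1),np.round(cv2.boxPoints(r)).tolist())
a=cv2.resize(T["color"][90:230,150:260,::-1],None,fx=3,fy=3);b=cv2.resize(S["color"][250:345,175:330,::-1],None,fx=3,fy=3)
o=np.zeros((420,795,3),np.uint8);o[:,:330]=a;o[:285,330:]=b
cv2.imwrite("pics/c5.png",o);print(bot.get_obs()["tool_pos"])
E
```

```text
time: 10.55
tool_pos: [533.7, 250.8, 228.1]
tcp_rot: [-3.141, 0.0, -3.079]
contact_force: [0.3, 0.2, 0.7]
grip_width: 45.4
finger_force: 0.0
time: 11.18
tool_pos: [533.3, 250.9, 410.1]
tcp_rot: [-3.142, 0.0, -3.079]
contact_force: [-0.1, 0.1, 0.3]
grip_width: 59.8
finger_force: 0.0
time: 11.68
tool_pos: [381.0, 241.4, 408.8]
tcp_rot: [-3.142, -0.001, -3.078]
contact_force: [0.7, -0.2, 0.1]
grip_width: 59.7
finger_force: 0.0
S [172.1 232.8] 33 [742.7 104.   58. ] [[170.0, 236.0], [170.0, 230.0], [175.0, 230.0], [175.0, 236.0]]
S [308.3 296.8] 190 [457.2 248.7  58. ] [[301.0, 290.0], [315.0, 290.0], [315.0, 303.0], [301.0, 303.0]]
S [207.7 299.7] 623 [628.2 260.9  58. ] [[183.0, 293.0], [231.0, 293.0], [231.0, 306.0], [183.0, 306.0]]
T [196.6 128.4] 327 [630.7 258.6  58. ] [[192.0, 110.0], [201.0, 110.0], [201.0, 147.0], [192.0, 147.0]]
T [200.1 207.7] 100 [458.7 247.   58. ] [[196.0, 202.0], [204.0, 202.0], [204.0, 213.0], [196.0, 213.0]]
[383.95629288 241.72266023 408.96127214]
```

View pics/c5.png

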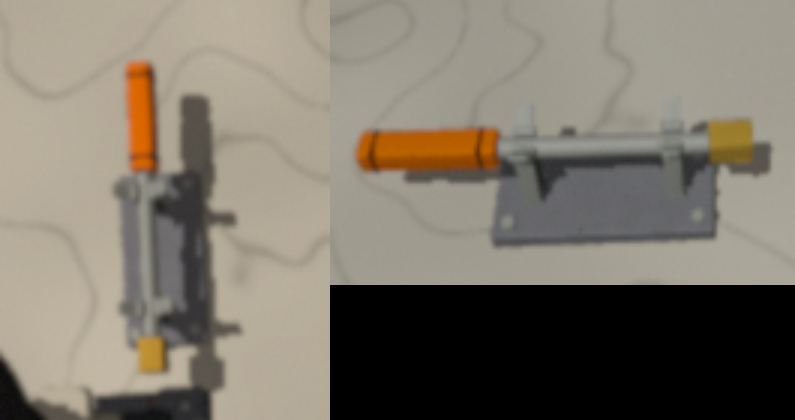

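It rests in both forks with the handle pointing away. I'll check the heights by triangulation for tilt before handing in.

Run:
```python
from h import *
T=dict(np.load("top0.npz"));S=dict(np.load("side0.npz"))
print(two(T,(196.6,128.4),S,(207.7,299.7)),two(T,(200.1,207.7),S,(308.3,296.8)))
```

```text
(array([630.27162274, 258.98962029,  55.44310819]), np.float64(2.114698727236078)) (array([458.06477373, 247.29921036,  56.28819305]), np.float64(1.6688449144041717))
```

Handle and head are at 55.4 and 56.3 mm, so the drift is level and fully home at 55 mm. Handing in.

```bash
python3 -c "
from plant import bot, capture
print(bot.close_job())"
```

```text
the job is handed in; nothing more can be done
None
```

The orange drift is pressed home in both forks with its handle pointing away from the robot; it measured level at about 55 mm, the gripper has let go and moved clear, the blue drift was not touched, and the job is handed in.

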